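# Set the label printer's click dial and feed a label

### The job

The label printer on the packing bench prints too faint. Turn its six-sided dial clockwise (seen from above) by five clicks from where it stands, counting them by feel because the dial has play, and only then press the broad feed bar gently all the way down and let it come up again. Do not squeeze or press the printer's parts hard, and leave everything else on the bench where it is.

Things in the scene. Friction and masses are not known exactly. Their poses are not given: they have to be found in the camera images.
- printer: Grey label printer, fixed to the bench, 220 (x) by 250 (y) by 120 mm high; origin at the centre of its underside, z up; the label slot is in its -x face, which is turned towards the robot. On its top stand the dial, the feed bar, the small tab of the print head and a loose cardboard core.
- dial_top (a point): Point fixed in the printer, on the dial's vertical axis at the height of the dial's top face: 30 mm towards +x and 55 mm towards -y of the printer's centre, 156 mm above the bench. The loose core and the feed bar are more than 110 mm from this axis; the head tab is 96 mm from it. Let go of the dial while unloaded, as just after a click: let go under load, it may spring back or jump on unfelt.
- dial: Black six-sided dial, 36 mm across flats (x is square to a pair of flats, others every 60 degrees), 42 mm over corners, from 4 to 36 mm above the printer's top; origin on its axis at that top, z up. It turns both ways about the vertical and stays where left. 20 to 30 N of grip turns it; over 100 N of contact in all is too hard. It drives a hidden cam through 1.0 rad of play, so its angle does not tell the count.
- dial_foot (a point): Point below dial_top at the printer's top. What is felt: at the start the dial stands anywhere in its play, so 0 to 1.0 rad of clockwise turning first meets almost nothing (about 0.02 N m). Then it pushes the cam: the moment rises to 0.2 to 0.3 N m, the cam snaps ahead into its next notch and the moment falls at once to almost nothing. That is one click.
- head_tab (a joint): Slide of the print head's small steel tab (8 by 20 mm, standing 6 mm out of the printer's top), m, 0 at the start. Each click is 18 degrees of the cam (0.314 rad); soon after a snap (within half a click) the dial meets the cam again. The cam has ten clicks of room clockwise. The tab slides 0.25 mm with each clockwise click towards the printer's +y (0.00125 after five), less than the noise of a reading.
- feed_top (a point): Centre of the top face of the feed bar, a light rectangular push key 36 (x) by 46 (y) mm, 70 mm towards -x and 70 mm towards +y of the printer's centre, its top 10 mm above the printer's top when up. The point moves with the key.
- feed_bar: The feed bar itself; origin at its middle, 10 mm below its top face, level with the printer's top when up. It moves straight down 6 mm to a hard stop, sprung: 2 N to start, 5 N when fully down, and comes up by itself. Over 25 N on it is too hard.
- label_core: Loose cardboard ring, 40 mm across, 30 mm high, on the printer's top, about 70 mm towards +x and 80 mm towards +y of its centre; origin under its centre. To be left alone.
- carton_a: Loose brown carton 90 by 70 by 80 mm high beside the printer; origin under its centre. To be left alone.
- carton_b: Loose brown carton 70 by 100 by 50 mm high beside the printer; origin under its centre. To be left alone.
- sanitiser: Loose clear bottle 52 mm across, 120 mm high beside the printer; origin under its centre. To be left alone.
- pill_jar: Loose white jar 48 mm across, 70 mm high beside the printer; origin under its centre. To be left alone.
- label_roll: Loose roll of labels 80 mm across, 50 mm high beside the printer; origin under its centre. To be left alone.
- marker: Loose black marker pen 120 mm long, 14 mm thick, lying beside the printer; origin under its middle. To be left alone.

How it is judged:
By the outcome, as a careful person would: the job done as asked, in the order asked, and still so for the second after the job is handed in, with the robot touching nothing.
It also fails if it takes over 72 s, if anything falls off the work surface, if the arm or the gripper's body presses on something with over 40 N, if the wrist force passes 120 N, or if a joint passes its speed limit or range.

### The arm

A 6-joint arm with a two-finger parallel gripper is mounted at the origin on the work surface. World frame = base frame: x ahead of the robot, y to its left, z up, the work surface at z = 0. Lengths are in m, angles in degrees, forces in N, time in s.
With the tool pointing down it reaches from about 0.4 to 0.825 m from the base axis. Payload 7 kg.
Tool frame: the origin (TCP) lies midway between the tips of the shut fingers; the grasp point (between the pads) lies r.grip_depth behind it (r.grip_depth is the distance from the TCP to the grasp point, in m); z points along the fingers, y is the direction in which the jaws open and shut (so a half turn about z gives the same grasp; the last joint's range is limited). The gripper opens to 88 mm and grips with 3 to 60 N. Pads are 19 mm wide; open, the fingers measure 130 mm over their backs; the gripper's body (78 mm by 193 mm) begins 47 mm behind the grasp point.
Start: joints at [-53.967, 20.546, 0.682, 0, -70.136, -16.507], TCP at [0.226, -0.636, 0.227] pointing down, gripper open.
Joint ranges: [-176.03, 176.03], [-82.01, 121.73], [-58.28, 71.71], [-173.87, 95.51], [-174.79, -0.11], [-173.66, 173.66]. Speed limits (degrees/s): [136.94, 136.94, 172.46, 180, 180, 180].

### API

Orientations are given as [roll, pitch, yaw] about the fixed x, y, z axes, in that order (R = Rz(yaw) Ry(pitch) Rx(roll)).
In Python, from plant import r, imaging, close_job gives the robot as it stands.
- The arm moves only by the tool step_arm, never from a script. Its argument "commands" is a list of rows, each a list of 2 entries, a list of its own where there are three numbers: the shift along the tool's x, y, z in mm, then the turn about the tool's z in degrees. In form: [[[x, y, z], twist], ...]. A call has 1 to 20 rows; each row shifts and turns the commanded pose from where the row before left it, along the tool's axes as they then stand; what a row does not reach is not made up. A row lasts 1/8 s, in which the tool goes at most 62.5 mm and 10.7 degrees, less where a joint would pass 70% of its speed; a pose out of reach is approached as far as the arm can. A call with a gripper value outside its range is refused whole. "gripper" is the closure, from 0 (fully open) to 1 (shut), set as the call begins (left out, the last holds). The fingers move at their own pace and stop on an object; "grip_force" is the grip in N (left out, the last holds). Time passes only in rows, so rows that do not move let the fingers close. It gives the time, the measured TCP pose, the force and the opening at its end, in the units of the state.
- r.get_state(): the state, without advancing time (a new reading comes with each control period).
- imaging.capture(name): name is "scene" or "top" or "wrist"; returns a dict with "img" (400x640x3 uint8, red, green, blue), "z_map" (400x640 float32, m along the optical axis (not along the pixel's ray), 0 where there is no reading), "vfov" (degrees; the focal length in pixels is half the picture's height over the tangent of half this angle, whatever the lens; pixels are square), "cx", "cy" (the principal point, pixels), "D" ([k1, k2, p1, p2, k3] as OpenCV has them; the pictures are not rectified), "extrinsics" (4x4, takes a point from camera to world coordinates); the wrist camera has in their place "T_tool_cam" (4x4, takes a point from camera to tool coordinates, whose origin is the TCP and whose axes are the flange's). Camera axes: x right, y down, z forward; pixel columns grow to the right and rows downward; lengths in m; the calibration is good to about 2 mm. A picture is of the moment at which its call begins: read the wrist's pose just before it.
- close_job(): hands the job in, once; it reports no verdict.
The state is a dict: "time_s": time; "joints": joint angles; "qd": joint speeds; "joint_torque": joint torques, N m; "tcp_pos": TCP position; "eef_rot": TCP orientation; "contact_force": force on the tool from outside, world axes, zero at the start; "moment": the same for the moment, N m; "gripper_width": finger opening in m.
Only numpy, scipy, OpenCV 4.12 (cv2) and the standard library are available. Lean on these libraries where they do the work, as an engineer would, in place of code of your own. Each camera call takes 0.05 s, during which the arm holds its last target.

## Working session

There is one attempt and no reset: what is moved stays moved. The work goes in short steps, Python scripts to look and compute and a tool call to move; the robot and the scene stay as the last step left them, time stands still between calls to the robot, and variables do not carry over. Pictures are saved under pics/ and viewed, and the job is handed in when it is done.

Besides the shell and the picture viewer there is one more tool, called after "Call:" as name(argument=value, ...) on one line, values as JSON. step_arm: Moves the arm, as the interface text tells. Its arguments: {"type":"object","properties":{"commands":{"type":"array","items":{"type":"array"}},"gripper":{"type":"number"},"grip_force":{"type":"number"}},"required":["commands"]}

```bash
ls; mkdir -p pics
cat > h.py <<'E'
import numpy as np, cv2
from plant import r, imaging, close_job
from scipy.spatial.transform import Rotation as R
def K(c):
    f=200/np.tan(np.radians(c["vfov"]/2)); return np.array([[f,0,c["cx"]],[0,f,c["cy"]],[0,0,1]])
def pts(c,uv,T):
    uv=np.asarray(uv,float).reshape(-1,2)
    n=cv2.undistortPoints(uv.reshape(-1,1,2),K(c),np.array(c["D"],float)).reshape(-1,2)
    z=c["z_map"][np.rint(uv[:,1]).astype(int),np.rint(uv[:,0]).astype(int)]
    P=np.c_[n*z[:,None],z]
    return P@T[:3,:3].T+T[:3,3],z
def cloud(c,T):
    h,w=c["z_map"].shape
    v,u=np.mgrid[:h,:w]
    P,z=pts(c,np.c_[u.ravel(),v.ravel()],T)
    P[z==0]=np.nan
    return P.reshape(h,w,3)
def toolT(s):
    T=np.eye(4);T[:3,:3]=R.from_euler('xyz',s["eef_rot"],degrees=True).as_matrix();T[:3,3]=s["tcp_pos"];return T
E
python3 - <<'E'
from h import *
s=r.get_state();print(s,r.grip_depth)
for n in ["scene","top"]:
    c=imaging.capture(n);cv2.imwrite(f"pics/{n}0.png",c["img"][:,:,::-1]);print(c["vfov"],c["cx"],c["cy"],c["D"],np.round(c["extrinsics"],3).tolist())
    np.savez(n+"0.npz",**{k:v for k,v in c.items()})
E
```

```text
pics
{'time_s': 0.0, 'joints': array([-5.39670632e+01,  2.05909518e+01,  6.33039725e-01, -1.95431004e-02,
       -7.01357192e+01, -1.65077171e+01]), 'qd': array([-0.01651556, -0.0238621 ,  0.06425893, -0.09186925,  0.02271669,
        0.05203727]), 'joint_torque': array([-3.66342128e-04, -5.82713699e+01,  2.93048483e+01,  6.99690118e+00,
        6.88182103e-03, -1.54354439e-04]), 'tcp_pos': array([ 0.22541296, -0.63572511,  0.22562438]), 'eef_rot': array([ 1.79905008e+02, -8.99284053e-03, -1.60481429e+02]), 'contact_force': array([0.43946494, 0.29794287, 0.04147716]), 'moment': array([ 0.01739689, -0.00396656, -0.0713698 ]), 'gripper_width': 0.08766894395202492} 0.0188
51.477413470436176 318.9733156445233 197.06206707249092 [-0.03991174  0.          0.          0.          0.        ] [[-0.403, 0.7, -0.59, 1.091], [0.915, 0.313, -0.253, 0.268], [0.007, -0.642, -0.767, 0.813], [0.0, 0.0, 0.0, 1.0]]
53.57850546094443 318.5595812384577 195.65837896202345 [-0.09635904  0.          0.          0.          0.        ] [[-0.017, -0.987, 0.159, 0.417], [-1.0, 0.02, 0.019, 0.04], [-0.022, -0.159, -0.987, 0.928], [0.0, 0.0, 0.0, 1.0]]
```

View pics/scene0.png

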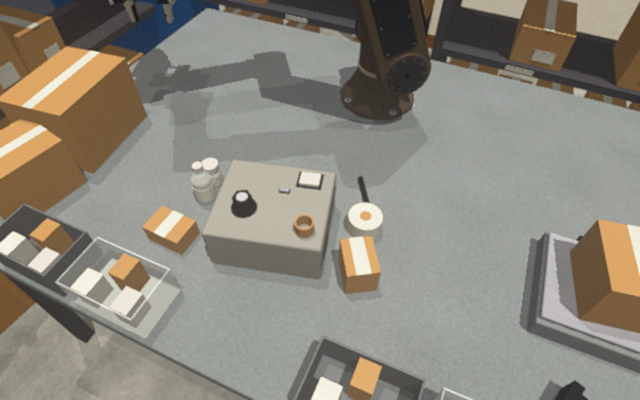

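View pics/top0.png

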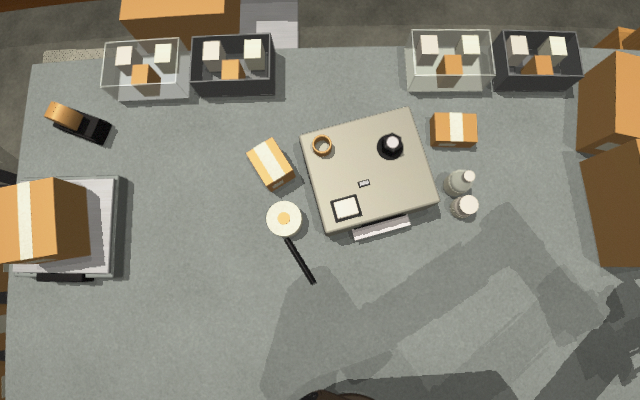

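The top view shows the printer centred near (370,170), the dial at (390,147), the feed bar at (346,208), the core at (321,146) and the tab at (364,183). Next I measure the printer's pose.

Run:
```python
from h import *
for n in ["top","scene"]:
    c=dict(np.load(n+"0.npz"));T=c["extrinsics"];P=cloud(c,T)
    # region of printer top
    u0,u1,v0,v1=(290,450,95,245) if n=="top" else (195,350,150,290)
    Q=P[v0:v1,u0:u1].reshape(-1,3)
    t=Q[(abs(Q[:,2]-.12)<.008)]
    print(n,len(t),np.median(t,0))
    xy=(t[:,:2]*1000).astype(np.float32)
    # robust: drop bottles by connected component
    m=(abs(P[...,2]-.12)<.008).astype(np.uint8)
    k,l,st,ce=cv2.connectedComponentsWithStats(m)
    seed=(370,170) if n=="top" else (270,220)
    L=l[seed[1],seed[0]]; xy=(P[l==L][:,:2]*1000).astype(np.float32)
    print(cv2.minAreaRect(xy), len(xy))
    for nm,lo,hi in [("dial",.148,.165)]:
        q=Q[(Q[:,2]>lo)&(Q[:,2]<hi)]
        q2=q
        print(nm,len(q),np.median(q,0),q.min(0),q.max(0))
    print("px dial", pts(c,[(390,147)] if n=="top" else [(243,203)],T)[0])
    print("feed", pts(c,[(346,208)] if n=="top" else [(311,179)],T)[0])
    print("tab", pts(c,[(364,183)] if n=="top" else [(284,190)],T)[0])
    print("core", pts(c,[(321,146)] if n=="top" else [(304,225)],T)[0])
im=cv2.imread("pics/top0.png")[90:250,230:490]
cv2.imwrite("pics/top0z.png",cv2.resize(im,None,fx=3,fy=3,interpolation=cv2.INTER_CUBIC))
```

```text
top 11098 [ 0.5994694  -0.0496907   0.11953363]
((606.5244140625, -49.479217529296875), (220.75604248046875, 250.05955505371094), 14.264140129089355) 10932
dial 367 [ 0.64745724 -0.09041285  0.15516933] [ 0.62936826 -0.11394659  0.14808112] [0.67070273 0.06696843 0.16013378]
px dial [[ 0.63829392 -0.09063476  0.15497146]]
feed [[5.19395637e-01 4.11250392e-04 1.29457197e-01]]
tab [[ 0.57122279 -0.0383933   0.12456871]]
core [[0.65367663 0.04894756 0.11943059]]
scene 8285 [ 0.61727944 -0.04520692  0.11972441]
((607.76611328125, -49.03398132324219), (222.08860778808594, 247.50914001464844), 14.16640567779541) 8143
dial 336 [ 0.65193748 -0.08734393  0.15520996] [ 0.62982473 -0.11344686  0.14806521] [0.67139066 0.06647412 0.15867988]
px dial [[ 0.66210298 -0.08470915  0.15492503]]
feed [[0.52374201 0.00485487 0.12940696]]
tab [[ 0.57469247 -0.03697567  0.12590163]]
core [[0.63959371 0.04163016 0.12129498]]
```

```bash
sleep 0
```

```text
(no output)
```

View pics/top0z.png

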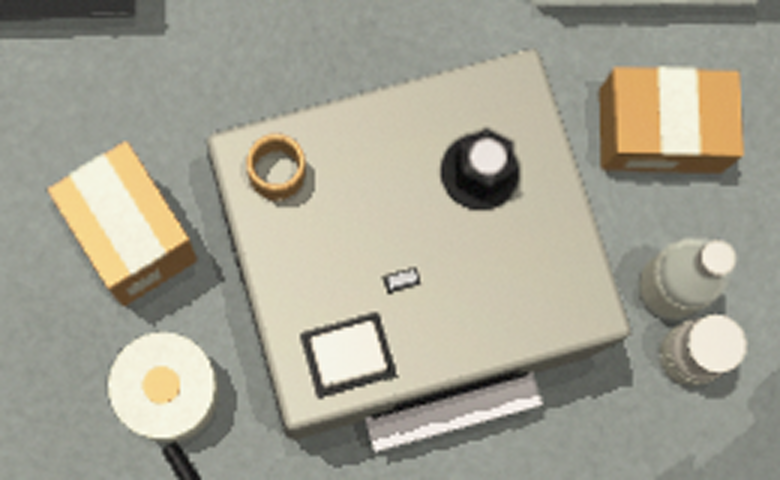

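Run:
```python
from h import *
c=imaging.capture("wrist");print(c["vfov"],c["cx"],c["cy"],c["D"],np.round(c["T_tool_cam"],4).tolist())
for i in range(2):
    s=r.get_state();print(s["time_s"],s["contact_force"],s["moment"],s["tcp_pos"],s["joints"])
for n in ["top","scene"]:
    c=dict(np.load(n+"0.npz"));P=cloud(c,c["extrinsics"])
    Q=P.reshape(-1,3)
    d=np.hypot(Q[:,0]-.650,Q[:,1]+.094)
    q=Q[(d<.035)&(Q[:,2]>.15)&(Q[:,2]<.165)]
    print(n,len(q),q.mean(0),cv2.minEnclosingCircle((q[:,:2]*1000).astype(np.float32)))
```

```text
66.51592586683078 318.9494277110823 195.55355337889247 [-0.04326949  0.          0.          0.          0.        ] [[-0.0012, -0.9528, -0.3036, 0.0817], [1.0, -0.0009, -0.0011, -0.0004], [0.0007, -0.3036, 0.9528, -0.1571], [0.0, 0.0, 0.0, 1.0]]
0.15 [-0.50170001  0.2744454  -0.66603258] [ 0.01226897  0.05401747 -0.02639911] [ 0.22546434 -0.63581206  0.22585888] [-5.39646949e+01  2.05798919e+01  6.45046984e-01 -1.36880508e-02
 -7.01389397e+01 -1.65069113e+01]
0.15 [-0.50170001  0.2744454  -0.66603258] [ 0.01226897  0.05401747 -0.02639911] [ 0.22546434 -0.63581206  0.22585888] [-5.39646949e+01  2.05798919e+01  6.45046984e-01 -1.36880508e-02
 -7.01389397e+01 -1.65069113e+01]
top 270 [ 0.64821593 -0.09535014  0.15571377] ((649.0643310546875, -95.95210266113281), 20.407190322875977)
scene 241 [ 0.65133407 -0.0933377   0.15567809] ((649.3639526367188, -95.11763000488281), 21.426015853881836)
```

Run:
```python
from h import *
for n in ["top","scene"]:
    c=dict(np.load(n+"0.npz"));P=cloud(c,c["extrinsics"]);Q=P.reshape(-1,3)
    q=Q[(Q[:,2]>.13)&(Q[:,0]>.1)&(Q[:,0]<.9)&(abs(Q[:,1])<.9)]
    H={}
    for x,y,z in q: 
        k=(round(x*10)/10,round(y*10)/10);H.setdefault(k,[]).append(z)
    print(n,{k:(len(v),round(float(np.max(v)),2)) for k,v in sorted(H.items())})
```

```text
top {(0.2, 0.0): (133, 0.32), (0.2, 0.1): (186, 0.24), (0.4, -0.6): (149, 0.15), (0.4, 0.6): (595, 0.18), (0.4, 0.7): (513, 0.18), (0.5, -0.6): (600, 0.18), (0.5, 0.0): (134, 0.13), (0.5, 0.6): (2031, 0.18), (0.5, 0.7): (1378, 0.18), (0.6, -0.6): (975, 0.2), (0.6, -0.1): (200, 0.16), (0.6, 0.0): (55, 0.15), (0.6, 0.1): (41, 0.15), (0.6, 0.6): (644, 0.18), (0.6, 0.7): (383, 0.18), (0.7, -0.7): (48, 0.15), (0.7, -0.6): (1175, 0.15), (0.7, -0.1): (129, 0.16), (0.7, 0.0): (52, 0.15), (0.7, 0.1): (42, 0.15), (0.8, -0.7): (334, 0.15), (0.8, -0.6): (885, 0.15), (0.9, -0.7): (18, 0.15), (0.9, -0.6): (73, 0.15)}
scene {(0.1, -0.1): (3, 0.36), (0.1, 0.0): (86, 0.35), (0.1, 0.1): (1329, 0.39), (0.1, 0.2): (60, 0.24), (0.2, -0.7): (92, 0.29), (0.2, -0.6): (207, 0.31), (0.2, -0.5): (31, 0.31), (0.2, -0.1): (3, 0.36), (0.2, 0.0): (1793, 0.4), (0.2, 0.1): (2269, 0.4), (0.3, -0.7): (152, 0.31), (0.4, -0.8): (207, 0.2), (0.4, -0.7): (441, 0.2), (0.4, -0.6): (665, 0.2), (0.4, 0.6): (455, 0.18), (0.4, 0.7): (32, 0.18), (0.5, -0.8): (382, 0.21), (0.5, -0.7): (828, 0.2), (0.5, -0.6): (1162, 0.2), (0.5, 0.0): (74, 0.13), (0.5, 0.6): (2213, 0.19), (0.5, 0.7): (30, 0.18), (0.6, -0.8): (370, 0.2), (0.6, -0.7): (1188, 0.21), (0.6, -0.6): (1742, 0.21), (0.6, -0.1): (129, 0.16), (0.6, 0.0): (89, 0.15), (0.6, 0.1): (37, 0.15), (0.6, 0.6): (1342, 0.18), (0.6, 0.7): (110, 0.17), (0.7, -0.8): (195, 0.2), (0.7, -0.7): (1188, 0.2), (0.7, -0.6): (909, 0.15), (0.7, -0.1): (235, 0.16), (0.7, 0.0): (68, 0.15), (0.7, 0.1): (90, 0.15), (0.8, -0.7): (126, 0.15), (0.8, -0.6): (631, 0.15)}
```

Call:
step_arm(commands=[[[-18, 11.5, -17], 0], [[-36.3, 23, -17], 0], [[-36.3, 23, 0], 0], [[-36.3, 23, 0], 0], [[-36.3, 23, 0], 0], [[-36.3, 23, 0], 0], [[-36.3, 23, 0], 0], [[-36.3, 23, 0], 0], [[-36.3, 23, 0], 0], [[-36.3, 23, 0], 0], [[-36.3, 23, 0], 0], [[-36.3, 23, 0], 0], [[-36.3, 23, 0], 0], [[-36.3, 23, 0], 0], [[-36.3, 23, 0], 0], [[-36.3, 23, 0], 0], [[-18, 11.5, 0], 0], [[0, 0, 0], 0]])

```text
time_s: 2.4
tcp_pos: [0.6502, -0.0937, 0.2606]
eef_rot: [180.0, -0.0, -160.4]
contact_force: [-0.1, -0.1, -1.0]
gripper_width: 0.0875
```

Call:
step_arm(commands=[[[0, 0, 0], -10], [[0, 0, 0], -10], [[0, 0, 0], -10], [[0, 0, 0], -10], [[0, 0, 0], -10], [[0, 0, 0], -10], [[0, 0, 0], -10], [[0, 0, 0], -10], [[0, 0, 0], -10], [[0, 0, 0], -10], [[0, 0, 0], -10], [[0, 0, 0], -10], [[0, 0, 0], 0], [[0, 0, 0], 0]])

```text
time_s: 4.15
tcp_pos: [0.6494, -0.0958, 0.261]
eef_rot: [-180.0, -0.0, -40.7]
contact_force: [-0.5, -0.0, -0.6]
gripper_width: 0.0876
```

Run:
```python
from h import *
s=r.get_state();print(s)
c=imaging.capture("wrist");np.savez("w1.npz",pose=toolT(s),**c)
cv2.imwrite("pics/w1.png",c["img"][:,:,::-1])
T=toolT(s)@c["T_tool_cam"];P=cloud(c,T);Q=P.reshape(-1,3)
d=np.hypot(Q[:,0]-.6495,Q[:,1]+.095)
q=Q[(d<.035)&(Q[:,2]>.15)&(Q[:,2]<.165)]
print(len(q),q.mean(0),cv2.minEnclosingCircle((q[:,:2]*1000).astype(np.float32)))
m=np.zeros(P.shape[:2],np.uint8)
```

```text
{'time_s': 4.15, 'joints': array([ 8.60294598e+00,  1.77504115e+01,  1.11000040e+00,  2.75908622e-03,
       -7.33398271e+01,  4.06719151e+01]), 'qd': array([0.20907066, 0.20417145, 0.23079796, 0.02962524, 0.05005393,
       0.66393098]), 'joint_torque': array([-3.48039845e-02, -5.51209295e+01,  2.99312872e+01,  7.08632290e+00,
        7.39888404e-02,  6.67190691e-02]), 'tcp_pos': array([ 0.64935881, -0.09575976,  0.26096942]), 'eef_rot': array([-1.79986734e+02, -1.48842692e-02, -4.07243501e+01]), 'contact_force': array([-0.52507888, -0.0472474 , -0.64121777]), 'moment': array([-0.01730227,  0.13227624,  0.00094763]), 'gripper_width': 0.08755269330480588}
1350 [ 0.65095447 -0.0949166   0.15507137] ((650.4649658203125, -94.58357238769531), 20.511287689208984)
```

View pics/w1.png

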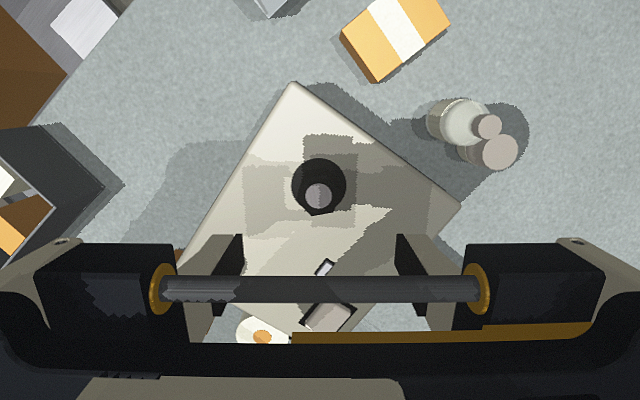

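```bash
cat > hexfit.py <<'E'
from h import *
from scipy.optimize import minimize
def hexfit(P,c0=(.6495,-.095)):
    # densify: boundary classification: pixels near the dial, top face vs other
    Q=P.reshape(-1,3);Q=Q[np.isfinite(Q[:,0])]
    d=np.hypot(Q[:,0]-c0[0],Q[:,1]-c0[1])
    q=Q[(d<.035)&(Q[:,2]>.152)&(Q[:,2]<.16)][:,:2]*1000
    h=cv2.convexHull(q.astype(np.float32)).reshape(-1,2)
    best=None
    def ext(a): # extents of projection at angle a (percentile)
        n=np.array([np.cos(a),np.sin(a)]);p=q@n
        return p.min(),p.max()
    res=[]
    for a in np.radians(np.arange(0,60,1)):
        w=[np.subtract(*np.percentile(q@np.array([np.cos(a+k*np.pi/3),np.sin(a+k*np.pi/3)]),[99.5,.5])) for k in range(3)]
        res.append(sum(w)/3)
    a0=np.arange(0,60,1)[int(np.argmin(res))]
    # least squares on sides: rms fit by soft cost
    def cost(p):
        cx,cy,th=p;v=q-[cx,cy]
        m=np.max([v@[np.cos(np.radians(th+60*k)),np.sin(np.radians(th+60*k))] for k in range(6)],0)
        return np.mean(np.clip(m-17.5,0,None)**2)
    b=min((minimize(cost,[q[:,0].mean(),q[:,1].mean(),t],method='Nelder-Mead') for t in (a0-8,a0,a0+8)),key=lambda o:o.fun)
    return len(q),a0,[round(float(x),2) for x in (min(res),max(res))],np.round(b.x,2),b.fun
E
python3 - <<'E'
from hexfit import *
c=dict(np.load("w1.npz"));print(hexfit(cloud(c,c["pose"]@c["T_tool_cam"])))
for n in("top","scene"):
    c=dict(np.load(n+"0.npz"));print(n,hexfit(cloud(c,c["extrinsics"])))
c=dict(np.load("w1.npz"))
cv2.imwrite("pics/w1z.png",cv2.resize(cv2.convertScaleAbs(c["img"][140:230,265:375,::-1],alpha=3),None,fx=6,fy=6,interpolation=cv2.INTER_CUBIC))
E
```

```text
(1336, np.int64(31), [35.64, 38.29], array([650.56, -94.48,  30.06]), np.float64(0.009902153199276044))
top (259, np.int64(28), [35.06, 37.24], array([649.01, -95.89,  29.79]), np.float64(0.008154955607393616))
scene (229, np.int64(30), [36.44, 39.23], array([650.02, -94.32,  30.07]), np.float64(0.07411381145395946))
```

View pics/w1z.png

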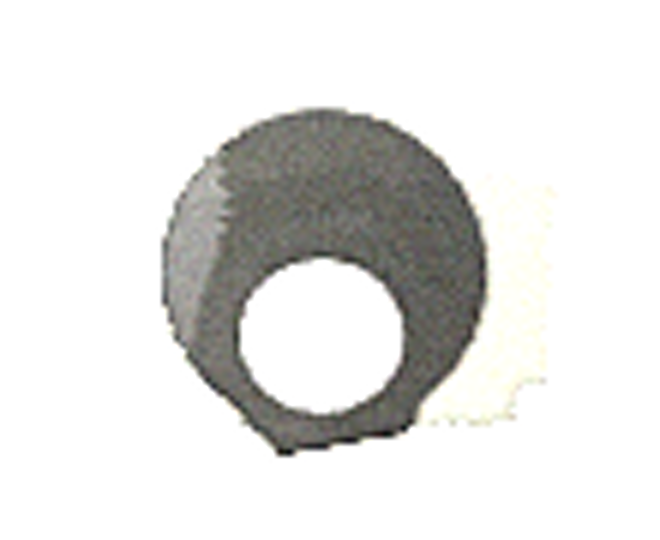

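Three cameras agree on the dial centre, about (0.650, -0.095), and on the flat normals at 30°+60k. I'll turn the jaws to yaw 0 and go down in stages.

Call:
step_arm(commands=[[[0, 0, 0], -10], [[0, 0, 0], -10], [[0, 0, 0], -10], [[0, 0, 0], -10.5], [[0, 0, 0], 0], [[0, 0, 30], 0], [[0, 0, 30], 0], [[0, 0, 25], 0], [[0, 0, 0], 0], [[0, 0, 0], 0]])

```text
time_s: 5.45
tcp_pos: [0.6503, -0.0954, 0.1767]
eef_rot: [180.0, -0.1, -0.1]
contact_force: [1.0, -0.0, 0.6]
gripper_width: 0.0877
```

Run:
```python
from hexfit import *
s=r.get_state();print(s["tcp_pos"],s["eef_rot"],s["joints"],s["moment"],s["contact_force"])
c=imaging.capture("wrist");np.savez("w2.npz",pose=toolT(s),**c)
cv2.imwrite("pics/w2.png",c["img"][:,:,::-1])
P=cloud(c,toolT(s)@c["T_tool_cam"]);print(hexfit(P))
```

```text
[ 0.65034305 -0.09542673  0.17672646] [ 1.79979701e+02 -7.03809472e-02 -9.82885962e-02] [ 8.63643623e+00  2.07538009e+01 -5.72434623e+00  3.43753302e-02
 -6.34553749e+01  8.12499184e+01] [-0.15904351  0.15929078  0.01634631] [ 1.03130685 -0.04852779  0.62808391]
(2563, np.int64(31), [35.69, 38.42], array([650.15, -94.18,  30.27]), np.float64(0.014149747555540632))
```

View pics/w2.png

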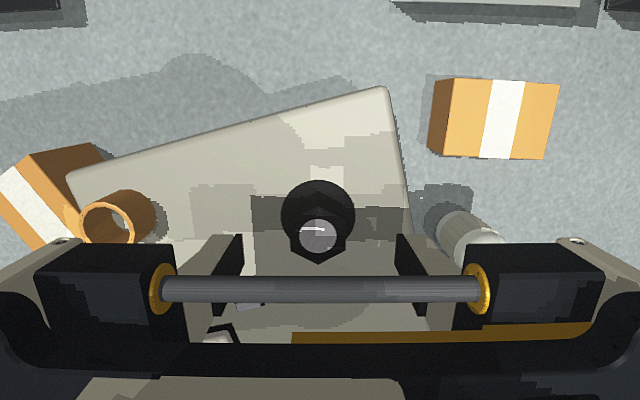

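Call:
step_arm(commands=[[[0, -0.5, 20], 0], [[0, 0, 20], 0], [[0, 0, 8], 0], [[0, 0, 0], 0]])

```text
time_s: 6.0
tcp_pos: [0.6499, -0.0949, 0.1281]
eef_rot: [180.0, -0.0, 0.0]
contact_force: [0.2, 0.8, -0.4]
gripper_width: 0.0872
```

Call:
step_arm(commands=[[[0, 0, 0], 0], [[0, 0, 0], 0], [[0, 0, 0], 0], [[0, 0, 0], 0], [[0, 0, 0], 0], [[0, 0, 0], 0]], gripper=1, grip_force=8)

```text
time_s: 6.75
tcp_pos: [0.6498, -0.0945, 0.1276]
eef_rot: [-180.0, -0.0, 0.0]
contact_force: [-0.0, 1.0, 0.9]
gripper_width: 0.036
```

```bash
cat > st.py <<'E'
from h import *
s=r.get_state();print(round(s["time_s"],2),"F",np.round(s["contact_force"],1),"M",np.round(s["moment"],3),"tcp",np.round(s["tcp_pos"],4),"rpy",np.round(s["eef_rot"],2),"j6 %.2f t6 %.3f w %.4f"%(s["joints"][5],s["joint_torque"][5],s["gripper_width"]))
E
python3 st.py
```

```text
6.75 F [-0.   1.   0.9] M [0.159 0.452 0.009] tcp [ 0.6498 -0.0945  0.1276] rpy [-1.7998e+02 -2.0000e-02  3.0000e-02] j6 81.34 t6 -0.007 w 0.0360
```

Grip is on the flats (36.0 mm) and well centred. I raise the grip to 25 N, then turn in small steps and read the moment after each.

Call:
step_arm(commands=[[[0, 0, 0], 0], [[0, 0, 0], 0]], grip_force=25)

```text
time_s: 7.0
tcp_pos: [0.6498, -0.0946, 0.1276]
eef_rot: [-180.0, -0.0, 0.0]
contact_force: [0.3, 2.2, 0.6]
gripper_width: 0.0356
```

```bash
python3 st.py
```

```text
7.0 F [0.3 2.2 0.6] M [ 0.705  0.268 -0.034] tcp [ 0.6498 -0.0946  0.1276] rpy [-1.7999e+02 -1.0000e-02  3.0000e-02] j6 81.34 t6 0.010 w 0.0356
```

Call:
step_arm(commands=[[[0, 0, 0], 3], [[0, 0, 0], 0]])

```text
time_s: 7.25
tcp_pos: [0.6498, -0.0946, 0.1276]
eef_rot: [-180.0, -0.0, -3.0]
contact_force: [-0.3, 3.0, 0.9]
gripper_width: 0.0357
```

```bash
python3 st.py
```

```text
7.25 F [-0.3  3.   0.9] M [0.72  0.196 0.013] tcp [ 0.6498 -0.0946  0.1276] rpy [-1.7999e+02 -1.0000e-02 -2.9600e+00] j6 78.36 t6 -0.417 w 0.0357
```

Call:
step_arm(commands=[[[0, 0, 0], 3], [[0, 0, 0], 0]])

```text
time_s: 7.5
tcp_pos: [0.6498, -0.0947, 0.1276]
eef_rot: [-180.0, -0.0, -5.9]
contact_force: [-0.9, 2.9, 0.8]
gripper_width: 0.0357
```

```bash
python3 st.py
```

```text
7.5 F [-0.9  2.9  0.8] M [0.852 0.195 0.012] tcp [ 0.6498 -0.0947  0.1276] rpy [-1.7999e+02 -1.0000e-02 -5.9000e+00] j6 75.41 t6 -0.409 w 0.0357
```

Call:
step_arm(commands=[[[0, 0, 0], 3], [[0, 0, 0], 0]])

```text
time_s: 7.75
tcp_pos: [0.6497, -0.0947, 0.1276]
eef_rot: [-180.0, -0.0, -8.9]
contact_force: [0.4, 1.6, 1.5]
gripper_width: 0.0358
```

```bash
python3 st.py
```

```text
7.75 F [0.4 1.6 1.5] M [ 0.918  0.263 -0.028] tcp [ 0.6497 -0.0947  0.1276] rpy [-179.99   -0.     -8.87] j6 72.44 t6 -0.404 w 0.0358
```

Call:
step_arm(commands=[[[0, 0, 0], 3], [[0, 0, 0], 0]])

```text
time_s: 8.0
tcp_pos: [0.6497, -0.0947, 0.1276]
eef_rot: [-180.0, -0.0, -11.9]
contact_force: [0.2, 2.2, 1.4]
gripper_width: 0.0356
```

```bash
python3 st.py
```

```text
8.0 F [0.2 2.2 1.4] M [0.865 0.278 0.015] tcp [ 0.6497 -0.0947  0.1276] rpy [-180.     -0.    -11.85] j6 69.46 t6 -0.401 w 0.0356
```

Call:
step_arm(commands=[[[0, 0, 0], 3], [[0, 0, 0], 0]])

```text
time_s: 8.25
tcp_pos: [0.6497, -0.0948, 0.1276]
eef_rot: [-180.0, 0.0, -14.8]
contact_force: [0.3, 2.7, 0.7]
gripper_width: 0.036
```

```bash
python3 st.py
```

```text
8.25 F [0.3 2.7 0.7] M [0.855 0.225 0.006] tcp [ 0.6497 -0.0948  0.1276] rpy [-180.      0.    -14.85] j6 66.47 t6 -0.418 w 0.0360
```

Call:
step_arm(commands=[[[0, 0, 0], 3], [[0, 0, 0], 0]])

```text
time_s: 8.5
tcp_pos: [0.6497, -0.0948, 0.1276]
eef_rot: [180.0, -0.0, -17.8]
contact_force: [-0.3, 2.1, 1.6]
gripper_width: 0.0359
```

```bash
python3 st.py
```

```text
8.5 F [-0.3  2.1  1.6] M [0.781 0.281 0.046] tcp [ 0.6497 -0.0948  0.1276] rpy [180.    -0.   -17.83] j6 63.48 t6 -0.474 w 0.0359
```

Call:
step_arm(commands=[[[0, 0, 0], 3], [[0, 0, 0], 0]])

```text
time_s: 8.75
tcp_pos: [0.6497, -0.0948, 0.1276]
eef_rot: [180.0, -0.0, -20.8]
contact_force: [-0.2, 1.5, 1.9]
gripper_width: 0.0361
```

```bash
python3 st.py
```

```text
8.75 F [-0.2  1.5  1.9] M [0.771 0.31  0.093] tcp [ 0.6497 -0.0948  0.1276] rpy [180.    -0.   -20.83] j6 60.48 t6 -0.527 w 0.0361
```

Call:
step_arm(commands=[[[0, 0, 0], 3], [[0, 0, 0], 0]])

```text
time_s: 9.0
tcp_pos: [0.6497, -0.0949, 0.1276]
eef_rot: [180.0, 0.0, -23.8]
contact_force: [0.2, 2.0, 1.5]
gripper_width: 0.0362
```

```bash
python3 st.py
```

```text
9.0 F [0.2 2.  1.5] M [0.63  0.415 0.186] tcp [ 0.6497 -0.0949  0.1276] rpy [179.99   0.   -23.83] j6 57.48 t6 -0.580 w 0.0362
```

Call:
step_arm(commands=[[[0, 0, 0], 3], [[0, 0, 0], 0]])

```text
time_s: 9.25
tcp_pos: [0.6497, -0.0949, 0.1276]
eef_rot: [180.0, 0.0, -26.8]
contact_force: [0.2, 1.4, 1.3]
gripper_width: 0.036
```

```bash
python3 st.py
```

```text
9.25 F [0.2 1.4 1.3] M [0.549 0.379 0.198] tcp [ 0.6497 -0.0949  0.1276] rpy [179.99   0.   -26.83] j6 54.49 t6 -0.628 w 0.0360
```

Call:
step_arm(commands=[[[0, 0, 0], 3], [[0, 0, 0], 0]])

```text
time_s: 9.5
tcp_pos: [0.6497, -0.0949, 0.1276]
eef_rot: [180.0, 0.0, -29.9]
contact_force: [-0.3, 0.8, 2.3]
gripper_width: 0.0357
```

```bash
python3 st.py
```

```text
9.5 F [-0.3  0.8  2.3] M [0.412 0.41  0.024] tcp [ 0.6497 -0.0949  0.1276] rpy [179.99   0.   -29.85] j6 51.47 t6 -0.340 w 0.0357
```

Call:
step_arm(commands=[[[0, 0, 0], 3], [[0, 0, 0], 0]])

```text
time_s: 9.75
tcp_pos: [0.6496, -0.0949, 0.1276]
eef_rot: [180.0, 0.0, -32.9]
contact_force: [-1.1, 0.7, 2.6]
gripper_width: 0.0356
```

```bash
python3 st.py
```

```text
9.75 F [-1.1  0.7  2.6] M [0.392 0.495 0.068] tcp [ 0.6496 -0.0949  0.1276] rpy [179.99   0.   -32.85] j6 48.47 t6 -0.436 w 0.0356
```

Call:
step_arm(commands=[[[0, 0, 0], 3], [[0, 0, 0], 0]])

```text
time_s: 10.0
tcp_pos: [0.6496, -0.095, 0.1276]
eef_rot: [180.0, 0.0, -35.8]
contact_force: [-1.0, 0.3, 2.4]
gripper_width: 0.0362
```

```bash
python3 st.py
```

```text
10.0 F [-1.   0.3  2.4] M [ 0.189  0.554 -0.011] tcp [ 0.6496 -0.095   0.1276] rpy [179.99   0.   -35.84] j6 45.48 t6 -0.470 w 0.0362
```

Click 1 is clear, between yaw -26.8 and -29.9: the moment fell from 0.20 to 0.02 and the joint-6 torque fell with it. Continuing.

Call:
step_arm(commands=[[[0, 0, 0], 3], [[0, 0, 0], 0]])

```text
time_s: 10.25
tcp_pos: [0.6496, -0.095, 0.1276]
eef_rot: [180.0, 0.0, -38.8]
contact_force: [-1.6, 0.4, 2.2]
gripper_width: 0.0354
```

```bash
python3 st.py
```

```text
10.25 F [-1.6  0.4  2.2] M [0.051 0.596 0.171] tcp [ 0.6496 -0.095   0.1276] rpy [179.98   0.   -38.84] j6 42.48 t6 -0.534 w 0.0354
```

Call:
step_arm(commands=[[[0, 0, 0], 3], [[0, 0, 0], 0]])

```text
time_s: 10.5
tcp_pos: [0.6496, -0.095, 0.1276]
eef_rot: [180.0, 0.0, -41.8]
contact_force: [-1.6, -0.3, 2.3]
gripper_width: 0.0357
```

```bash
python3 st.py
```

```text
10.5 F [-1.6 -0.3  2.3] M [-0.147  0.723  0.191] tcp [ 0.6496 -0.095   0.1276] rpy [179.98   0.   -41.84] j6 39.48 t6 -0.591 w 0.0357
```

Call:
step_arm(commands=[[[0, 0, 0], 3], [[0, 0, 0], 0]])

```text
time_s: 10.75
tcp_pos: [0.6495, -0.095, 0.1276]
eef_rot: [180.0, 0.0, -44.8]
contact_force: [-1.6, -1.4, 2.4]
gripper_width: 0.0358
```

```bash
python3 st.py
```

```text
10.75 F [-1.6 -1.4  2.4] M [-0.28   0.904  0.28 ] tcp [ 0.6495 -0.095   0.1276] rpy [179.97   0.   -44.83] j6 36.48 t6 -0.638 w 0.0358
```

Call:
step_arm(commands=[[[0, 0, 0], 3], [[0, 0, 0], 0]])

```text
time_s: 11.0
tcp_pos: [0.6495, -0.095, 0.1276]
eef_rot: [180.0, 0.0, -47.9]
contact_force: [-2.9, -1.1, 3.3]
gripper_width: 0.0358
```

```bash
python3 st.py
```

```text
11.0 F [-2.9 -1.1  3.3] M [-0.451  0.938 -0.025] tcp [ 0.6495 -0.095   0.1276] rpy [179.98   0.   -47.85] j6 33.47 t6 -0.342 w 0.0358
```

Call:
step_arm(commands=[[[0, 0, 0], 3], [[0, 0, 0], 0]])

```text
time_s: 11.25
tcp_pos: [0.6495, -0.095, 0.1276]
eef_rot: [180.0, 0.0, -50.9]
contact_force: [-2.5, -1.3, 2.6]
gripper_width: 0.0359
```

```bash
python3 st.py
```

```text
11.25 F [-2.5 -1.3  2.6] M [-0.595  1.123  0.022] tcp [ 0.6495 -0.095   0.1276] rpy [ 1.7998e+02  1.0000e-02 -5.0860e+01] j6 30.47 t6 -0.413 w 0.0359
```

Call:
step_arm(commands=[[[0, 0, 0], 3], [[0, 0, 0], 0]])

```text
time_s: 11.5
tcp_pos: [0.6494, -0.095, 0.1275]
eef_rot: [180.0, 0.0, -53.8]
contact_force: [-2.2, -1.1, 3.3]
gripper_width: 0.0358
```

```bash
python3 st.py
```

```text
11.5 F [-2.2 -1.1  3.3] M [-0.749  1.286  0.056] tcp [ 0.6494 -0.095   0.1275] rpy [ 1.7997e+02  1.0000e-02 -5.3850e+01] j6 27.48 t6 -0.490 w 0.0358
```

Click 2 is at about -46. The 18° spacing matches.

Call:
step_arm(commands=[[[0, 0, 0], 3], [[0, 0, 0], 0]])

```text
time_s: 11.75
tcp_pos: [0.6494, -0.095, 0.1276]
eef_rot: [180.0, 0.0, -56.8]
contact_force: [-3.8, -1.9, 3.4]
gripper_width: 0.036
```

```bash
python3 st.py
```

```text
11.75 F [-3.8 -1.9  3.4] M [-0.896  1.473  0.142] tcp [ 0.6494 -0.095   0.1276] rpy [179.96   0.   -56.84] j6 24.48 t6 -0.524 w 0.0360
```

Call:
step_arm(commands=[[[0, 0, 0], 3], [[0, 0, 0], 0]])

```text
time_s: 12.0
tcp_pos: [0.6494, -0.095, 0.1276]
eef_rot: [180.0, 0.0, -59.8]
contact_force: [-4.5, -3.1, 3.8]
gripper_width: 0.0355
```

```bash
python3 st.py
```

```text
12.0 F [-4.5 -3.1  3.8] M [-1.035  1.665  0.169] tcp [ 0.6494 -0.095   0.1276] rpy [179.96   0.   -59.84] j6 21.48 t6 -0.596 w 0.0355
```

Call:
step_arm(commands=[[[0, 0, 0], 3], [[0, 0, 0], 0]])

```text
time_s: 12.25
tcp_pos: [0.6494, -0.0951, 0.1276]
eef_rot: [180.0, 0.0, -62.8]
contact_force: [-3.1, -3.4, 5.4]
gripper_width: 0.0358
```

```bash
python3 st.py
```

```text
12.25 F [-3.1 -3.4  5.4] M [-1.212  1.837  0.231] tcp [ 0.6494 -0.0951  0.1276] rpy [179.96   0.   -62.83] j6 18.49 t6 -0.583 w 0.0358
```

Call:
step_arm(commands=[[[0, 0, 0], 3], [[0, 0, 0], 0]])

```text
time_s: 12.5
tcp_pos: [0.6493, -0.0951, 0.1275]
eef_rot: [180.0, 0.0, -65.8]
contact_force: [-3.5, -3.0, 5.3]
gripper_width: 0.0359
```

```bash
python3 st.py
```

```text
12.5 F [-3.5 -3.   5.3] M [-1.219  1.856  0.018] tcp [ 0.6493 -0.0951  0.1275] rpy [179.95   0.   -65.85] j6 15.48 t6 -0.275 w 0.0359
```

Call:
step_arm(commands=[[[0, 0, 0], 3], [[0, 0, 0], 0]])

```text
time_s: 12.75
tcp_pos: [0.6493, -0.0951, 0.1275]
eef_rot: [180.0, 0.0, -68.9]
contact_force: [-4.5, -3.1, 5.5]
gripper_width: 0.0356
```

```bash
python3 st.py
```

```text
12.75 F [-4.5 -3.1  5.5] M [-1.182  1.901  0.002] tcp [ 0.6493 -0.0951  0.1275] rpy [179.95   0.   -68.85] j6 12.47 t6 -0.343 w 0.0356
```

Call:
step_arm(commands=[[[0, 0, 0], 3], [[0, 0, 0], 0]])

```text
time_s: 13.0
tcp_pos: [0.6493, -0.0951, 0.1276]
eef_rot: [180.0, 0.0, -71.8]
contact_force: [-4.7, -3.1, 5.5]
gripper_width: 0.0355
```

```bash
python3 st.py
```

```text
13.0 F [-4.7 -3.1  5.5] M [-1.205  1.879  0.077] tcp [ 0.6493 -0.0951  0.1276] rpy [179.95   0.   -71.85] j6 9.48 t6 -0.414 w 0.0355
```

Click 3 is at about -64.

Call:
step_arm(commands=[[[0, 0, 0], 3], [[0, 0, 0], 0]])

```text
time_s: 13.25
tcp_pos: [0.6492, -0.0951, 0.1276]
eef_rot: [179.9, -0.0, -74.8]
contact_force: [-4.1, -2.9, 4.2]
gripper_width: 0.0358
```

```bash
python3 st.py
```

```text
13.25 F [-4.1 -2.9  4.2] M [-1.212  1.983  0.158] tcp [ 0.6492 -0.0951  0.1276] rpy [179.95  -0.   -74.85] j6 6.48 t6 -0.454 w 0.0358
```

Call:
step_arm(commands=[[[0, 0, 0], 3], [[0, 0, 0], 0]])

```text
time_s: 13.5
tcp_pos: [0.6492, -0.0951, 0.1275]
eef_rot: [179.9, -0.0, -77.8]
contact_force: [-4.7, -3.5, 4.4]
gripper_width: 0.0362
```

```bash
python3 st.py
```

```text
13.5 F [-4.7 -3.5  4.4] M [-1.101  2.04   0.212] tcp [ 0.6492 -0.0951  0.1275] rpy [179.94  -0.   -77.84] j6 3.48 t6 -0.524 w 0.0362
```

Call:
step_arm(commands=[[[0, 0, 0], 3], [[0, 0, 0], 0]])

```text
time_s: 13.75
tcp_pos: [0.6492, -0.0951, 0.1276]
eef_rot: [179.9, -0.0, -80.8]
contact_force: [-5.6, -3.0, 5.7]
gripper_width: 0.0357
```

```bash
python3 st.py
```

```text
13.75 F [-5.6 -3.   5.7] M [-1.189  2.065  0.213] tcp [ 0.6492 -0.0951  0.1276] rpy [ 1.7994e+02 -1.0000e-02 -8.0830e+01] j6 0.49 t6 -0.568 w 0.0357
```

Call:
step_arm(commands=[[[0, 0, 0], 3], [[0, 0, 0], 0]])

```text
time_s: 14.0
tcp_pos: [0.6491, -0.0951, 0.1275]
eef_rot: [179.9, -0.0, -83.9]
contact_force: [-4.3, -3.4, 4.9]
gripper_width: 0.0361
```

```bash
python3 st.py
```

```text
14.0 F [-4.3 -3.4  4.9] M [-1.19   2.13  -0.011] tcp [ 0.6491 -0.0951  0.1275] rpy [ 1.7994e+02 -1.0000e-02 -8.3850e+01] j6 -2.52 t6 -0.275 w 0.0361
```

Call:
step_arm(commands=[[[0, 0, 0], 3], [[0, 0, 0], 0]])

```text
time_s: 14.25
tcp_pos: [0.6491, -0.0951, 0.1276]
eef_rot: [179.9, -0.0, -86.9]
contact_force: [-4.7, -3.2, 5.6]
gripper_width: 0.0358
```

```bash
python3 st.py
```

```text
14.25 F [-4.7 -3.2  5.6] M [-1.155  2.177  0.004] tcp [ 0.6491 -0.0951  0.1276] rpy [ 1.7994e+02 -1.0000e-02 -8.6860e+01] j6 -5.53 t6 -0.341 w 0.0358
```

Call:
step_arm(commands=[[[0, 0, 0], 3], [[0, 0, 0], 0]])

```text
time_s: 14.5
tcp_pos: [0.649, -0.0951, 0.1276]
eef_rot: [179.9, -0.0, -89.9]
contact_force: [-4.5, -2.8, 5.7]
gripper_width: 0.036
```

```bash
python3 st.py
```

```text
14.5 F [-4.5 -2.8  5.7] M [-1.072  2.134  0.1  ] tcp [ 0.649  -0.0951  0.1276] rpy [ 1.7993e+02 -1.0000e-02 -8.9850e+01] j6 -8.52 t6 -0.416 w 0.0360
```

Click 4 is at about -82. The fifth is expected near -100 and I take it singly.

Call:
step_arm(commands=[[[0, 0, 0], 3], [[0, 0, 0], 0]])

```text
time_s: 14.75
tcp_pos: [0.649, -0.0951, 0.1276]
eef_rot: [179.9, -0.0, -92.8]
contact_force: [-5.6, -3.1, 5.4]
gripper_width: 0.036
```

```bash
python3 st.py
```

```text
14.75 F [-5.6 -3.1  5.4] M [-1.072  2.255  0.17 ] tcp [ 0.649  -0.0951  0.1276] rpy [ 1.7993e+02 -2.0000e-02 -9.2850e+01] j6 -11.52 t6 -0.452 w 0.0360
```

Call:
step_arm(commands=[[[0, 0, 0], 3], [[0, 0, 0], 0]])

```text
time_s: 15.0
tcp_pos: [0.649, -0.095, 0.1276]
eef_rot: [179.9, -0.0, -95.8]
contact_force: [-5.0, -3.4, 5.5]
gripper_width: 0.036
```

```bash
python3 st.py
```

```text
15.0 F [-5.  -3.4  5.5] M [-1.034  2.184  0.17 ] tcp [ 0.649  -0.095   0.1276] rpy [ 1.7993e+02 -2.0000e-02 -9.5840e+01] j6 -14.52 t6 -0.524 w 0.0360
```

Call:
step_arm(commands=[[[0, 0, 0], 2], [[0, 0, 0], 0]])

```text
time_s: 15.25
tcp_pos: [0.649, -0.0951, 0.1275]
eef_rot: [179.9, -0.0, -97.8]
contact_force: [-6.3, -2.5, 5.7]
gripper_width: 0.0361
```

```bash
python3 st.py
```

```text
15.25 F [-6.3 -2.5  5.7] M [-1.012  2.279  0.188] tcp [ 0.649  -0.0951  0.1275] rpy [ 1.7992e+02 -3.0000e-02 -9.7820e+01] j6 -16.50 t6 -0.439 w 0.0361
```

Call:
step_arm(commands=[[[0, 0, 0], 2], [[0, 0, 0], 0]])

```text
time_s: 15.5
tcp_pos: [0.6489, -0.0951, 0.1275]
eef_rot: [179.9, -0.0, -99.8]
contact_force: [-6.2, -2.2, 5.3]
gripper_width: 0.0359
```

```bash
python3 st.py
```

```text
15.5 F [-6.2 -2.2  5.3] M [-1.068  2.304  0.257] tcp [ 0.6489 -0.0951  0.1275] rpy [ 1.7992e+02 -3.0000e-02 -9.9820e+01] j6 -18.50 t6 -0.461 w 0.0359
```

Call:
step_arm(commands=[[[0, 0, 0], 1], [[0, 0, 0], 0]])

```text
time_s: 15.75
tcp_pos: [0.6489, -0.0951, 0.1275]
eef_rot: [179.9, -0.0, -100.8]
contact_force: [-6.1, -2.1, 5.1]
gripper_width: 0.0355
```

```bash
python3 st.py
```

```text
15.75 F [-6.1 -2.1  5.1] M [-0.942  2.271  0.246] tcp [ 0.6489 -0.0951  0.1275] rpy [ 1.7992e+02 -3.0000e-02 -1.0081e+02] j6 -19.48 t6 -0.344 w 0.0355
```

Call:
step_arm(commands=[[[0, 0, 0], 1], [[0, 0, 0], 0]])

```text
time_s: 16.0
tcp_pos: [0.6489, -0.0951, 0.1275]
eef_rot: [179.9, -0.0, -101.8]
contact_force: [-5.8, -2.1, 5.8]
gripper_width: 0.0358
```

```bash
python3 st.py
```

```text
16.0 F [-5.8 -2.1  5.8] M [-1.002  2.391 -0.016] tcp [ 0.6489 -0.0951  0.1275] rpy [ 1.7992e+02 -3.0000e-02 -1.0183e+02] j6 -20.50 t6 -0.058 w 0.0358
```

Fifth drop felt: 0.25 to -0.02 N m at yaw -101.8, with the dial unloaded. I release, go up and check the dial.

Call:
step_arm(commands=[[[0, 0, 0], 0], [[0, 0, 0], 0], [[0, 0, 0], 0], [[0, 0, 0], 0], [[0, 0, 0], 0], [[0, 0, 0], 0]], gripper=0)

```text
time_s: 16.75
tcp_pos: [0.6497, -0.0948, 0.1275]
eef_rot: [-180.0, 0.0, -102.0]
contact_force: [-0.2, -0.3, 0.1]
gripper_width: 0.0866
```

```bash
python3 st.py
```

```text
16.75 F [-0.2 -0.3  0.1] M [0.014 0.137 0.019] tcp [ 0.6497 -0.0948  0.1275] rpy [-180.      0.   -101.97] j6 -20.65 t6 0.002 w 0.0866
```

Call:
step_arm(commands=[[[0, 0, -20], 0], [[0, 0, -30], 0], [[0, 0, -30], 0], [[0, 0, -20], 0], [[0, 0, 0], 0]])

```text
time_s: 17.38
tcp_pos: [0.6506, -0.0948, 0.2296]
eef_rot: [-179.8, 0.1, -102.0]
contact_force: [-0.2, -0.5, 0.1]
gripper_width: 0.0877
```

```bash
python3 st.py
python3 - <<'E'
from hexfit import *
s=r.get_state()
c=imaging.capture("wrist");np.savez("w3.npz",pose=toolT(s),**c)
cv2.imwrite("pics/w3.png",c["img"][:,:,::-1])
P=cloud(c,toolT(s)@c["T_tool_cam"]);print(hexfit(P))
# feed bar from all views
def feed(P):
    Q=P.reshape(-1,3);Q=Q[np.isfinite(Q[:,0])]
    d=np.hypot(Q[:,0]-.522,Q[:,1]-.0015);q=Q[(d<.04)&(Q[:,2]>.1265)&(Q[:,2]<.134)]
    return len(q),q.mean(0),cv2.minAreaRect((q[:,:2]*1000).astype(np.float32))
print(feed(P))
for n in("top","scene"):
    c=dict(np.load(n+"0.npz"));print(n,feed(cloud(c,c["extrinsics"])))
E
```

```text
17.38 F [-0.2 -0.5  0.1] M [-0.034  0.101  0.008] tcp [ 0.6506 -0.0948  0.2296] rpy [-1.7980e+02  6.0000e-02 -1.0197e+02] j6 -20.65 t6 -0.001 w 0.0877
(1675, np.int64(49), [35.67, 38.22], array([650.36, -94.98,  48.56]), np.float64(0.009910325836672926))
(341, array([ 0.53186448, -0.01206883,  0.12839185]), ((528.559326171875, -15.194128036499023), (35.69903564453125, 24.493059158325195), 46.17949676513672))
top (380, array([0.52087675, 0.00105083, 0.12945299]), ((520.7933959960938, 0.9023551940917969), (35.360572814941406, 45.34719467163086), 14.246979713439941))
scene (246, array([5.24284403e-01, 4.17467397e-04, 1.29273202e-01]), ((522.488525390625, -0.18973541259765625), (37.74029541015625, 45.84098434448242), 15.319238662719727))
```

View pics/w3.png

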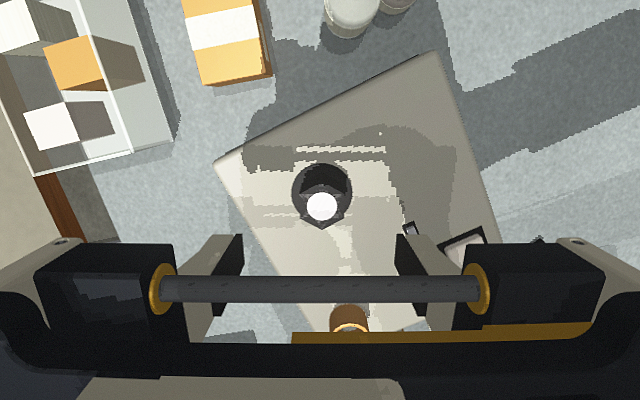

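The dial turned 102° (hexagon now at 48.6°), matching the wrist. Next I go over the feed bar with the fingers shut and the jaws lined up with its long side.

Call:
step_arm(commands=[[[-13, 29, 0], 0], [[-13, 29, 0], 0], [[-13.6, 29, 0], 0], [[-13.5, 29, 0], 0], [[-13.5, 29, 0], 0], [[0, 0, 0], 10.6], [[0, 0, 0], 10.6], [[0, 0, 0], 10.6], [[0, 0, 0], 10.7], [[0, 0, 0], 10.6], [[0, 0, 0], 10.6], [[0, 0, 0], 0], [[0, 0, 0], 0]], gripper=1, grip_force=10)

```text
time_s: 19.05
tcp_pos: [0.5214, 0.0004, 0.227]
eef_rot: [180.0, -0.1, -165.4]
contact_force: [-0.3, 0.1, 0.4]
gripper_width: 0.0006
```

```bash
python3 st.py
python3 - <<'E'
from h import *
s=r.get_state()
c=imaging.capture("wrist")
cv2.imwrite("pics/w4.png",c["img"][:,:,::-1])
P=cloud(c,toolT(s)@c["T_tool_cam"]);Q=P.reshape(-1,3);Q=Q[np.isfinite(Q[:,0])]
d=np.hypot(Q[:,0]-.522,Q[:,1]-.0015)
q=Q[(d<.04)&(Q[:,2]>.1265)&(Q[:,2]<.134)];print(len(q),q.mean(0),cv2.minAreaRect((q[:,:2]*1000).astype(np.float32)))
E
```

```text
19.05 F [-0.3  0.1  0.4] M [-0.045  0.017 -0.011] tcp [5.214e-01 4.000e-04 2.270e-01] rpy [ 1.8000e+02 -6.0000e-02 -1.6544e+02] j6 -97.05 t6 -0.070 w 0.0006
1944 [0.52108364 0.00099845 0.12885536] ((521.9617309570312, 1.2997550964355469), (35.60078048706055, 45.612518310546875), 14.341175079345703)
```

View pics/w4.png

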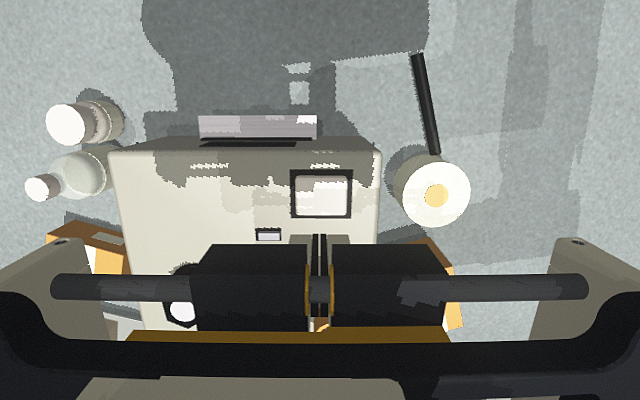

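The picture shows the feed bar at (322,193), in line with the shut fingers and centred within 1 mm. Going down.

Call:
step_arm(commands=[[[0, 0, 30], 0], [[0, 0, 30], 0], [[0, 0, 25], 0], [[0, 0, 6], 0], [[0, 0, 0], 0], [[0, 0, 0], 0]])

```text
time_s: 19.85
tcp_pos: [0.5224, 0.0006, 0.1377]
eef_rot: [-180.0, 0.1, -165.6]
contact_force: [-0.6, 0.1, 0.1]
gripper_width: 0.0004
```

Call:
step_arm(commands=[[[0, 0, 2], 0], [[0, 0, 2], 0], [[0, 0, 2], 0], [[0, 0, 1], 0], [[0, 0, 0], 0], [[0, 0, 0], 0]])

```text
time_s: 20.6
tcp_pos: [0.5217, 0.0004, 0.1297]
eef_rot: [-180.0, -0.0, -165.7]
contact_force: [-1.2, 0.2, 2.0]
gripper_width: 0.0006
```

Call:
step_arm(commands=[[[0, 0, 1], 0], [[0, 0, 1], 0], [[0, 0, 0], 0]])

```text
time_s: 20.98
tcp_pos: [0.5217, 0.0004, 0.1276]
eef_rot: [-180.0, 0.0, -165.7]
contact_force: [-1.1, 0.7, 3.4]
gripper_width: 0.0006
```

Call:
step_arm(commands=[[[0, 0, 1], 0], [[0, 0, 1], 0], [[0, 0, 0.5], 0], [[0, 0, 0], 0]])

```text
time_s: 21.48
tcp_pos: [0.5217, 0.0004, 0.1251]
eef_rot: [-180.0, 0.0, -165.7]
contact_force: [-1.2, 0.6, 3.6]
gripper_width: 0.0004
```

Call:
step_arm(commands=[[[0, 0, 0.5], 0], [[0, 0, 0], 0]])

```text
time_s: 21.72
tcp_pos: [0.5217, 0.0004, 0.1246]
eef_rot: [-180.0, 0.0, -165.7]
contact_force: [-2.0, 0.4, 4.9]
gripper_width: 0.0004
```

Call:
step_arm(commands=[[[0, 0, 0.3], 0], [[0, 0, 0], 0]])

```text
time_s: 21.98
tcp_pos: [0.5217, 0.0004, 0.1243]
eef_rot: [-180.0, 0.0, -165.7]
contact_force: [-1.9, 1.4, 4.4]
gripper_width: 0.0006
```

Call:
step_arm(commands=[[[0, 0, 0.3], 0], [[0, 0, 0], 0]])

```text
time_s: 22.22
tcp_pos: [0.5217, 0.0004, 0.1243]
eef_rot: [-180.0, 0.0, -165.7]
contact_force: [-2.5, -0.0, 7.4]
gripper_width: 0.0001
```

Call:
step_arm(commands=[[[0, 0, 0.2], 0], [[0, 0, 0], 0]])

```text
time_s: 22.48
tcp_pos: [0.5217, 0.0004, 0.1242]
eef_rot: [-180.0, 0.0, -165.7]
contact_force: [-3.6, 0.6, 9.8]
gripper_width: 0.0005
```

The hard stop is reached: z stays at 0.1242 while the force climbs to about 10 N. Now I let the bar up and pull clear.

Call:
step_arm(commands=[[[0, 0, 0], 0], [[0, 0, -2], 0], [[0, 0, -3], 0], [[0, 0, -5], 0], [[0, 0, -15], 0], [[0, 0, -30], 0], [[0, 0, -30], 0], [[0, 0, -30], 0], [[0, 0, 0], 0], [[0, 0, 0], 0], [[0, 0, 0], 0], [[0, 0, 0], 0]])

```text
time_s: 23.98
tcp_pos: [0.5214, 0.0003, 0.2381]
eef_rot: [-180.0, -0.1, -165.7]
contact_force: [-0.1, 0.5, 0.7]
gripper_width: 0.0003
```

```bash
python3 st.py
python3 - <<'E'
from hexfit import *
s=r.get_state()
c=imaging.capture("wrist")
P=cloud(c,toolT(s)@c["T_tool_cam"]);Q=P.reshape(-1,3);Q=Q[np.isfinite(Q[:,0])]
d=np.hypot(Q[:,0]-.522,Q[:,1]-.0015)
print("key z",np.median(Q[d<.01][:,2]))
c=imaging.capture("top");cv2.imwrite("pics/top9.png",c["img"][:,:,::-1])
c=imaging.capture("scene");cv2.imwrite("pics/scene9.png",c["img"][:,:,::-1]);print(hexfit(cloud(c,c["extrinsics"])))
E
```

```text
23.98 F [-0.1  0.5  0.7] M [ 0.012 -0.027 -0.02 ] tcp [5.214e-01 3.000e-04 2.381e-01] rpy [-1.7999e+02 -8.0000e-02 -1.6568e+02] j6 -97.29 t6 -0.000 w 0.0003
key z 0.256586327352347
(223, np.int64(49), [36.13, 38.7], array([650.29, -94.41,  48.04]), np.float64(0.03266817154359013))
```

View pics/scene9.png

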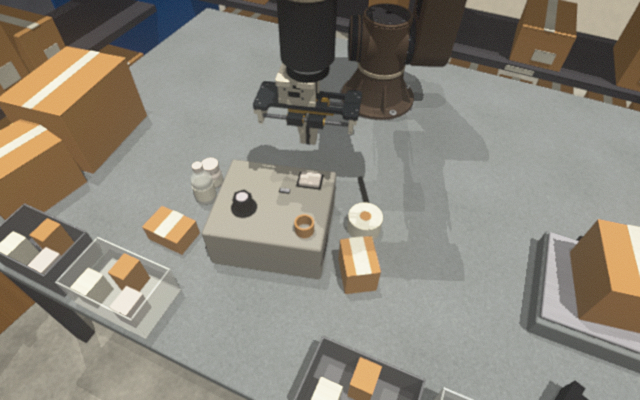

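Run:
```python
from h import *
s=r.get_state()
c=imaging.capture("wrist")
P=cloud(c,toolT(s)@c["T_tool_cam"]);Q=P.reshape(-1,3);Q=Q[np.isfinite(Q[:,0])&(Q[:,2]<.15)]
d=np.hypot(Q[:,0]-.522,Q[:,1]-.0015)
print("key z",(d<.015).sum(),np.median(Q[d<.015][:,2]))
a=cv2.imread("pics/scene0.png").astype(int);b=cv2.imread("pics/scene9.png").astype(int)
# compare loose-object patches
for n,(u,v) in dict(core=(304,225),cartA=(170,229),cartB=(359,264),roll=(366,218),bottles=(206,180),pen=(363,190)).items():
    print(n,abs(a[v-18:v+18,u-18:u+18]-b[v-18:v+18,u-18:u+18]).mean().round(1))
```

```text
key z 806 0.12905594034582668
core 5.5
cartA 3.2
cartB 5.1
roll 6.6
bottles 4.4
pen 10.4
```

Run:
```python
from h import *
print(close_job())
```

```text
the job is handed in; nothing more can be done
None
```

I turned the dial clockwise by five clicks, then pressed the feed bar once to its stop and let it come up. The job was handed in at about 24 s of the 72 s allowed.

- **Dial:** I turned it in one grasp at 25 N. I felt five separate rises and drops of moment (about 0.2–0.28 N m falling to about 0), near 28, 46, 64, 82 and 101° of turn, so 18° apart. I let go just after the fifth drop, with the moment at -0.02 N m. The cameras then showed the dial turned by about 102°, which matches the wrist.
- **Feed bar:** With the fingers shut, I pressed it down about 6 mm. At the hard stop the height held at 0.124 m while the force rose to about 10 N, against a limit of 25 N. Afterwards the bar measured 0.129 m, the same as before.
- **Rest of the bench:** The tool was about 11 cm clear of the bar, with forces near zero. The loose objects look unmoved in the before and after pictures. The area around the pen differed most, probably from the arm's shadow, but I did not measure the pen's position.
- **Other checks:** My first reading of the bar's height (0.257 m) was wrong because the gripper was in the way, so I took it again. I did not measure the head tab's slide, as it is smaller than the noise of a reading.

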